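# Close the thread jar with its lid

### The job

Take the blue lid off its sloped wooden rest and put it on the blue thread jar, so that it is fully seated and level on the rim. Set it down gently, do not drop it; leave the jar standing where it is and do not disturb the other things on the table.

Things in the scene. Friction and masses are not known exactly. Their poses are not given: they have to be found in the camera images.
- jar: open round blue ceramic jar standing loose on the table, 92 mm across, 70 mm high, walls 5 mm (mouth 82 mm across), 0.6 kg or so, two thread spools standing in it, their tops 18 mm below the rim. Origin: centre of its underside; z up.
- jar_rim (a point): centre of the jar's mouth, at rim height, 70 mm above the jar's origin; z up.
- lid: loose blue lid, 0.12 kg or so. Origin: centre of its underside; z up through the knob. By height: plug 74 mm across (0 to 8 mm; enters the mouth, 4 mm play all round), disc 96 mm across (8 to 14 mm; sits on the rim), dark cylinder knob 22 mm across (14 to 44 mm). It starts on the sloped rest, knob up, its z leaning 30 degrees towards the rest's -x (left and robotward).
- lid_seat (a point): on the lid's axis, at the underside of its disc (8 mm above the lid's origin): coincides with jar_rim when the lid is seated. Axes as the lid's.
- lid_knob_top (a point): centre of the knob's top face, 44 mm above the lid's origin along its axis. Axes as the lid's.
- lid_rest: fixed light wooden rest 116 x 104 mm: a board sloping 30 degrees down towards its own -x, with two dark pegs that stick out 17 mm square to the board, 33 mm either side of the middle near the low edge, and carry the lid's edge. Origin: centre of its underside; the board's highest edge is 94 mm and the lid's origin 65 mm above the table. z up.
- pin_tin: bystander: flat round tin, teal lid, 70 mm across, 23 mm high. Origin: centre of its underside.
- tape_roll: bystander: roll of masking tape lying flat, 98 mm across, 25 mm high. Origin: centre of its underside.
- spool_white: bystander: white thread spool standing upright, 35 mm across, 58 mm high. Origin: centre of its underside.
- bead_box_orange: bystander: flat round orange bead box, 39 mm across, 14 mm high. Origin: centre of its underside.
- spool_red: bystander: red thread spool standing upright, 28 mm across, 52 mm high. Origin: centre of its underside.
- wax: bystander: round yellow wax cake, 38 mm across, 13 mm high. Origin: centre of its underside.
Things that resemble listed ones, but are neither listed nor needed, are in the scene too. What is shaped like the jar but purple is not meant.

How it is judged:
At the end, for the whole second after the job is handed in: The lid lies at rest on the jar, knob up: the underside of its disc within 3 mm of rim height, its centre within 6 mm of the mouth's centre, lid and jar within 0.05 rad (3 degrees) of level, and the jar within 30 mm of where it stood (horizontal distance between lid_seat and jar_rim below 0.006 m and z of lid_seat in the frame of jar_rim between -0.003 and 0.003 m and angle between each of lid, jar's own z axis and vertical below 0.05 rad and distance of jar from where it was at the start of the episode below 0.03 m and linear speed of lid below 0.02 m/s and angular speed of lid below 0.1 rad/s); the robot touches nothing.
It fails at once if the lid is dropped near the jar (it falls free at over 0.55 m/s within 60 mm of its seat, a drop of more than about 15 mm) (linear speed of lid above 0.55 m/s and contact force between the fingers and lid below 0.05 N and distance between lid_seat and jar_rim below 0.06 m).
It fails at once if the jar is tipped by more than 0.3 rad (angle between jar's own z axis and vertical above 0.3 rad).
It fails at once if one of the six loose bystanders is moved by more than 30 mm (distance of any of pin_tin, tape_roll, spool_white, bead_box_orange, spool_red, wax from where it was at the start of the episode above 0.03 m).
It also fails if it takes over 38 s, if anything falls off the work surface, if the arm or the gripper's body presses on something with over 40 N, if the wrist force passes 120 N, or if a joint passes its speed limit or range.

### The arm

A 6-joint arm with a two-finger parallel gripper is mounted at the origin on a cart in front of the work surface, level with it; the furniture and walls round the work are solid. World frame = base frame: x ahead of the robot, y to its left, z up, the work surface at z = 0. Lengths are in m, angles in rad, forces in N, time in s.
With the tool pointing down it reaches from about 0.225 to 0.875 m from the base axis. Payload 3.4 kg.
Tool frame: the origin (TCP) lies at the very end of the fingers, on their centre line; the grasp point (between the pads) lies 19 mm behind it; z points along the fingers, y is the line along which they close (so a half turn about z gives the same grasp; the last joint's range is limited). The gripper opens to 85 mm and grips with 20 to 120 N. Pads are 22 mm wide; open, the fingers measure 114 mm over their backs; the gripper's body (76 mm by 85 mm) begins 54 mm behind the grasp point. The pads swing forward as they close: fully open they stand 13 mm farther back than shut.
Start: joints at [-1.374, 0.276, 1.505, -0, 1.361, -0.121], TCP at [0.18, -0.546, 0.231] pointing down, gripper open.
Joint ranges: [-2.89, 2.89], [-0.75, 2.08], [0.22, 2.7], [-1.18, 4.32], [0.11, 2.71], [-2.7, 2.7]. Speed limits (rad/s): [2.57, 2.57, 3.14, 3.14, 3.14, 3.14].

### API

Orientations are given as a unit quaternion [w, x, y, z].
In Python, from workcell import ctrl, optics, trace gives the robot as it stands. Calls block until the motion is done:
- ctrl.move_ptp(position, orientation): joint-space move of the TCP to a pose.
- ctrl.servo_line(position, velocity=0.15, frame=None, until_force=None): straight line of the TCP; frame=None keeps the orientation; velocity is the mean speed in m/s. With until_force (N) it stops when the force on the tool has changed by that much, and returns True; else False.
- ctrl.move_joints(angles): joint-space move.
- ctrl.ungrasp() and ctrl.grasp(): open the fingers fully, or close them until they stop; the grip force is fixed at half the most.
- ctrl.hold(seconds).
- ctrl.ik(position, orientation): joint angles nearest the present ones, or None.
- optics.snapshot(name): name is "scene" or "top"; returns (picture, depth): 480x640x3 uint8, red, green, blue; 480x640 float32, m along the optical axis (not along the pixel's ray), 0 where there is no reading.
- optics.calibration(name): a dict with "vfov" (degrees; the focal length in pixels is half the picture's height over the tangent of half this angle, whatever the lens; pixels are square), "cx", "cy" (the principal point, pixels), "world_from_camera" (4x4, takes a point from camera to world coordinates). Camera axes: x right, y up, looking along -z (the intrinsics and any distortion apply to the point x, -y, -z); pixel columns grow to the right and rows downward; lengths in m; the calibration is good to about 2 mm. A picture is of the moment at which its call begins. calibration takes no time and is no camera call.
A pose or a line that the arm cannot do raises ctrl.Unreachable and nothing moves.
- ctrl.finish_job(): hands the job in; it is judged then, once.
Trained networks look in the newest picture that a camera, given by its name, has taken for a name from the list of things; names that differ only in an ending like _2 or _b are one class to them, and where a whole thing is asked for, a point or a joint stands for the part that bears it (a point fixed in the world has none). Each returns a list of dicts, best first, with "score" (0 to 1); they miss things now and then, are a little off and sometimes report something else, mostly with a low value. They report only what shows in the picture. A call takes as long as a camera call. They do not tell look-alikes from the thing itself.
- trace(label, camera): "region" (480x640 bool, what is visible of it) and "box" ([centre column, centre row, width, height] in pixels, round what is visible of it).
Readings, each from a call of its own:
- ctrl.read_time_s(): time.
- ctrl.read_joints(): joint angles.
- ctrl.read_qvel(): joint speeds.
- ctrl.read_effort(): joint torques, N m.
- ctrl.read_eef_pos(): TCP position.
- ctrl.read_tcp_rot(): TCP orientation.
- ctrl.read_ft_force(): force on the tool from outside, world axes, zero at the start.
- ctrl.read_wrist_torque(): the same for the moment, N m.
- ctrl.read_gripper_width(): finger opening in m.
- ctrl.read_gripper_force(): force on a finger pad.
Only numpy, scipy, OpenCV 4.12 (cv2) and the standard library are available. Lean on these libraries where they do the work, as an engineer would, in place of code of your own. Each camera call takes 0.05 s, during which the arm holds its last target. There are 200 camera calls.

## Working session

There is one attempt and no reset: what is moved stays moved. The work goes in short steps, each a Python script; the robot and the scene stay as the last script left them, time stands still between calls to the robot, and variables do not carry over. Pictures are saved under pics/ and viewed, at most 10 in all, crops included, and the job is handed in when it is done.

```bash
ls; mkdir -p pics
cat > h.py <<'E'
import numpy as np, cv2
from workcell import ctrl, optics, trace
def cloud(cam, depth):
    c=optics.calibration(cam); f=240/np.tan(np.radians(c["vfov"])/2)
    v,u=np.mgrid[0:480,0:640]
    p=np.stack([(u-c["cx"])/f*depth,-(v-c["cy"])/f*depth,-depth],-1)
    T=np.array(c["world_from_camera"]); return p@T[:3,:3].T+T[:3,3]
E
python3 - <<'E'
from h import *
for cam in("scene","top"):
    p,d=optics.snapshot(cam); cv2.imwrite(f"pics/{cam}0.png",p[:,:,::-1]); np.save(cam+"d.npy",d); np.save(cam+"p.npy",p)
    print({k:(v if k!="world_from_camera" else np.round(v,3).tolist()) for k,v in optics.calibration(cam).items()})
    P=cloud(cam,d)
    for n in("jar","lid","lid_rest"):
        for r in trace(n,cam)[:3]:
            m=r["region"]&(d>0); q=P[m]
            print(cam,n,round(r["score"],2),np.round(r["box"]),m.sum(),np.round(np.percentile(q,[2,50,98],axis=0),3).tolist() if m.sum() else 0)
print(ctrl.read_time_s())
E
```

```text
pics
{'vfov': 46.750974382168735, 'cx': 322.58599212369575, 'cy': 241.394005923752, 'world_from_camera': [[0.784, 0.461, -0.414, -0.039], [-0.62, 0.583, -0.525, -0.651], [-0.001, 0.669, 0.744, 1.104], [0.0, 0.0, 0.0, 1.0]]}
scene jar 0.98 [371. 253.  40.  39.] 1081 [[0.588, -0.041, 0.006], [0.63, -0.001, 0.045], [0.676, 0.048, 0.07]]
scene jar 0.69 [372. 412.  42.  39.] 1038 [[0.32, -0.355, 0.001], [0.359, -0.317, 0.024], [0.375, -0.294, 0.07]]
scene lid 0.59 [263. 204.  11.  12.] 93 [[0.475, 0.25, 0.072], [0.49, 0.277, 0.089], [0.503, 0.309, 0.1]]
scene lid_rest 0.58 [275. 212.  19.  28.] 306 [[0.475, 0.229, -0.001], [0.512, 0.255, 0.078], [0.566, 0.35, 0.095]]
{'vfov': 50.306948376218536, 'cx': 322.7196025629215, 'cy': 241.2513263379743, 'world_from_camera': [[-0.001, 0.984, -0.18, 0.277], [-1.0, -0.001, -0.004, 0.076], [-0.004, 0.18, 0.984, 1.483], [0.0, 0.0, 0.0, 1.0]]}
top jar 0.79 [348. 210.  31.  35.] 706 [[0.59, -0.036, 0.001], [0.642, 0.003, 0.03], [0.677, 0.047, 0.073]]
top jar 0.64 [473. 314.  37.  33.] 1019 [[0.292, -0.378, -0.001], [0.335, -0.345, 0.012], [0.374, -0.291, 0.072]]
top jar 0.58 [442. 275.  15.  11.] 105 [[0.435, -0.28, 0.004], [0.449, -0.265, 0.012], [0.464, -0.25, 0.018]]
top lid 0.68 [251. 268.  27.  31.] 796 [[0.42, 0.248, 0.052], [0.461, 0.286, 0.081], [0.505, 0.326, 0.104]]
top lid_rest 0.64 [255. 267.  46.  51.] 835 [[0.404, 0.215, -0.003], [0.46, 0.249, 0.062], [0.532, 0.344, 0.096]]
top lid_rest 0.62 [434. 220.  11.  13.] 116 [[0.596, -0.25, -0.001], [0.605, -0.233, 0.047], [0.621, -0.222, 0.055]]
top lid_rest 0.45 [219. 201.  33.  34.] 494 [[0.624, 0.341, -0.004], [0.665, 0.387, 0.022], [0.716, 0.433, 0.03]]
0.4
```

View pics/scene0.png

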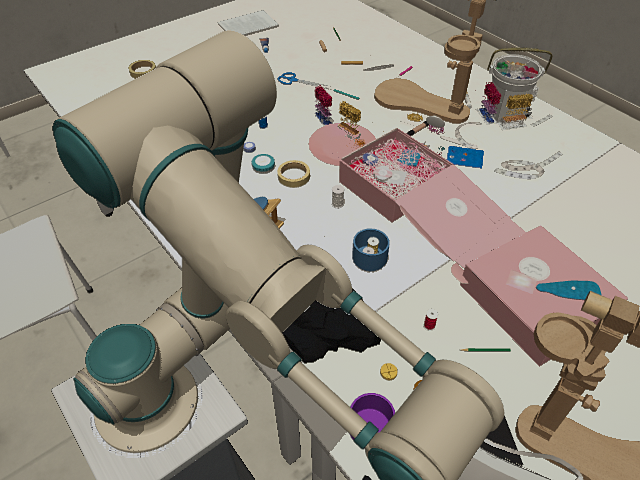

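View pics/top0.png

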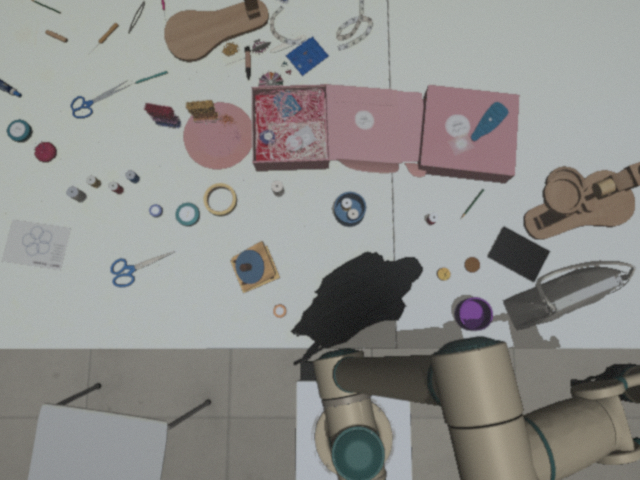

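The scene view shows the blue jar at (371,250) and the lid hidden behind the arm. The top view shows the jar at (349,209), the lid on its rest at (252,267) and the purple decoy at (473,313).

```bash
cat > m.py <<'E'
from h import *
p=np.load("topp.npy"); d=np.load("topd.npy"); P=cloud("top",d)
hsv=cv2.cvtColor(p,cv2.COLOR_RGB2HSV)
big=cv2.resize(p[235:300,220:285,::-1],None,fx=8,fy=8,interpolation=cv2.INTER_CUBIC)
big2=cv2.resize(p[180:240,320:380,::-1],(520,520),interpolation=cv2.INTER_CUBIC)
cv2.imwrite("pics/crop.png",cv2.resize(np.hstack([big,big2]),(800,400)))
def box(c,r,h):
    m=np.zeros(d.shape,bool); m[r-h:r+h,c-h:c+h]=1; return m&(d>0)
m=box(252,267,26)
blue=m&(hsv[...,0]>95)&(hsv[...,0]<125)&(hsv[...,1]>90)
q=P[blue]; print("blue",len(q))
# RANSAC plane over blue
rng=np.random.default_rng(0);best=None
for _ in range(500):
    a=q[rng.choice(len(q),3,False)]; n=np.cross(a[1]-a[0],a[2]-a[0]); 
    if np.linalg.norm(n)<1e-5: continue
    n/=np.linalg.norm(n); k=abs((q-a[0])@n)<.003
    if best is None or k.sum()>best.sum(): best=k
s=q[best];c=s.mean(0);n=np.linalg.svd(s-c)[2][2];n*=np.sign(n[2])
print("plane",best.sum(),c,n,"tilt",np.degrees(np.arccos(n[2])),"az",np.degrees(np.arctan2(n[1],n[0])),"rms",np.std((s-c)@n))
h=(P-c)@n
# disc: blue in plane; circle by min enclosing in plane coordinates
e1=np.cross([0,0,1],n);e1/=np.linalg.norm(e1);e2=np.cross(n,e1)
uv=np.stack([(s-c)@e1,(s-c)@e2],1).astype(np.float32)
(cc,r)=cv2.minEnclosingCircle(uv);print("disc mec",c+cc[0]*e1+cc[1]*e2,r, "pct ctr",(np.percentile(uv,1,axis=0)+np.percentile(uv,99,axis=0))/2,np.ptp(uv,axis=0))
kn=m&(h>.02)&(h<.04)&(np.linalg.norm(P-c,axis=-1)<.06); print("knob",kn.sum(),P[kn].mean(0),"hmax",h[kn].max() if kn.any() else 0)
kt=kn&(h>.027);print("top",kt.sum(),P[kt].mean(0))
# board
b=m&(hsv[...,0]<30)&(hsv[...,1]>60); w=P[b&(P[...,2]>.02)]; cb=w.mean(0)
rect=cv2.minAreaRect(np.argwhere(b)[:,::-1].astype(np.float32));print("rest rect px",rect)
# jar
mj=box(349,209,26);
bj=mj&(abs(P[...,2]-.07)<.006)
xy=P[bj][:,:2].astype(np.float32);(cc,r)=cv2.minEnclosingCircle(xy);print("jar rim",len(xy),cc,r,np.median(P[bj][:,2]))
from scipy.optimize import least_squares
f=least_squares(lambda x:np.hypot(*(xy-x[:2]).T)-.0435,[cc[0],cc[1]],loss="soft_l1",f_scale=.002);print("fit",f.x)
# scene jar
ds=np.load("scened.npy");Ps=cloud("scene",ds);ms=np.zeros(ds.shape,bool);ms[225:280,345:400]=1
bs=ms&(ds>0)&(abs(Ps[...,2]-.07)<.005);xy=Ps[bs][:,:2];f=least_squares(lambda x:np.hypot(*(xy-x[:2]).T)-.0435,[cc[0],cc[1]],loss="soft_l1",f_scale=.002);print("scene jar",len(xy),f.x)
E
python3 m.py
```

```text
blue 67
plane 52 [0.45788853 0.27547876 0.08101991] [-0.19533804  0.45849781  0.86696183] tilt 29.892519019448397 az 113.07590600649205 rms 0.001491317637481042
disc mec [0.46329674 0.28709488 0.0760952 ] 0.04158586263656616 pct ctr [-0.00664775 -0.00869802] [0.07022493 0.07699422]
knob 56 [0.45704382 0.29819933 0.10265288] hmax 0.036823030486555296
top 43 [0.45683253 0.29994534 0.10351689]
rest rect px ((253.52366638183594, 266.1568298339844), (40.07693099975586, 39.153846740722656), 67.38013458251953)
jar rim 176 (0.635410487651825, 0.005770503543317318) 0.0464850477874279 0.06894528126444321
fit [0.63441413 0.00555679]
scene jar 195 [0.63280528 0.00428009]
```

View pics/crop.png

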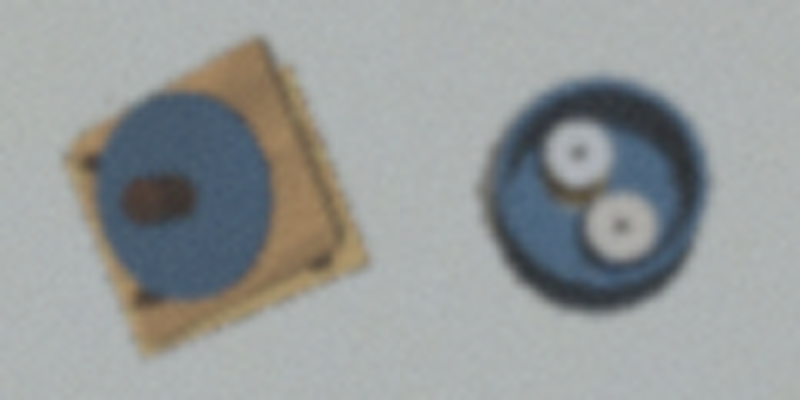

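The crop shows the lid disc centred near the rest with two pegs at its low (left) edge, and the jar with its two spools. The geometry agrees: tilt 30°, azimuth about 113°. Next I'll refine the fit, check IK and check clearance along the swept path.

```bash
cat >> h.py <<'E'
from scipy.spatial.transform import Rotation as Rn
az=np.radians(112.8); n=np.array([np.cos(az)*.5,np.sin(az)*.5,np.sqrt(.75)])
e1=np.array([-np.sin(az),np.cos(az),0])
def quat(z,y):
    q=Rn.from_matrix(np.column_stack([np.cross(y,z),y,z])).as_quat(); return q[[3,0,1,2]]
E
cat > m2.py <<'E'
from h import *
from scipy.optimize import minimize
p=np.load("topp.npy").astype(int); d=np.load("topd.npy"); P=cloud("top",d)
m=np.zeros(d.shape,bool);m[240:295,225:285]=1
blue=m&(p[...,2]-p[...,0]>15); print("blue",blue.sum(),np.argwhere(blue).mean(0))
cal=optics.calibration("top");T=np.linalg.inv(np.array(cal["world_from_camera"]));f=240/np.tan(np.radians(cal["vfov"])/2)
def proj(X):
    c=X@T[:3,:3].T+T[:3,3]; return np.stack([cal["cx"]+f*c[:,0]/-c[:,2],cal["cy"]-f*c[:,1]/-c[:,2]],1)
t=np.linspace(0,2*np.pi,80);e2=np.cross(n,e1)
ring=lambda o,h,r:proj(o+h*n+r*(np.cos(t)[:,None]*e1+np.sin(t)[:,None]*e2))
def mask(o):
    M=np.zeros((480*8,640*8),np.uint8) if 0 else None
    W=np.zeros((55*8,60*8),np.uint8)
    def fill(pts,v): cv2.fillConvexPoly(W,cv2.convexHull(np.round((pts-[225,240]+.5)*8).astype(np.int32)),v)
    fill(np.vstack([ring(o,.014,.048),ring(o,.008,.048)]),255)
    fill(np.vstack([ring(o,.014,.011),ring(o,.044,.011)]),0)
    return cv2.resize(W,(60,55),interpolation=cv2.INTER_AREA)/255
B=blue[240:295,225:285].astype(float)
cost=lambda x:np.sum((mask(np.array([x[0],x[1],.065]))-B)**2)
r=minimize(cost,[.465,.2796],method="Nelder-Mead",options=dict(initial_simplex=[[.465,.28],[.469,.28],[.465,.284]]))
print("lid origin",r.x,r.fun)
o=np.array([*r.x,.065])
q=P[blue];hh=(q-o)@n;print("plane height of disc (14)",np.median(hh))
rr=np.hypot(P[...,0],P[...,1]);a=np.degrees(np.arctan2(P[...,1],P[...,0]))
for lo in range(-60,50,10):
    k=(d>0)&(rr>.4)&(rr<.75)&(a>lo)&(a<lo+10);print(lo,round(float(P[k][:,2].max()),3),end="; ")
print()
for s in(1,-1):
  for nm,pos,qq in(("app",o+.12*n,quat(-n,s*e1)),("grasp",o+.017*n,quat(-n,s*e1)),("jar",np.array([.634,.005,.079]),None)):
    if qq is not None: print(s,nm,ctrl.ik(pos,qq))
    else:
      for dy in range(-90,91,30):
        j=ctrl.ik(pos,quat(np.array([0,0,-1.]),Rn.from_euler("z",dy,degrees=True).apply(s*e1)));print(s,nm,dy,None if j is None else np.round(j,2))
E
python3 m2.py
```

```text
blue 625 [266.1664 249.8864]
lid origin [0.4663746  0.28111003] 95.78308342945022
plane height of disc (14) 0.013637321058119866
-60 0.278; -50 0.291; -40 0.293; -30 0.068; -20 0.198; -10 0.205; 0 0.125; 10 0.066; 20 0.106; 30 0.112; 40 0.014; 
1 app [ 0.82382414  0.42919887  1.55587805 -0.47939402  1.41060068 -2.5763278 ]
1 grasp [ 0.74571584  0.48696218  1.71718842 -0.53183317  1.18618018 -2.52788   ]
1 jar -90 [-0.1   0.48  1.59 -0.    1.08 -2.07]
1 jar -60 [-0.1   0.48  1.59 -0.    1.08 -2.59]
1 jar -30 None
1 jar 0 [-0.1   0.48  1.59 -0.    1.08  2.64]
1 jar 30 [-0.1   0.48  1.59 -0.    1.08  2.12]
1 jar 60 [-0.1   0.48  1.59 -0.    1.08  1.59]
1 jar 90 [-0.1   0.48  1.59 -0.    1.08  1.07]
-1 app [ 0.82382414  0.42919887  1.55587805 -0.47939402  1.41060068  0.56526485]
-1 grasp [ 0.74571584  0.48696218  1.71718842 -0.53183317  1.18618018  0.61371265]
-1 jar -90 [-0.1   0.48  1.59 -0.    1.08  1.07]
-1 jar -60 [-0.1   0.48  1.59 -0.    1.08  0.55]
-1 jar -30 [-0.1   0.48  1.59 -0.    1.08  0.02]
-1 jar 0 [-0.1   0.48  1.59 -0.    1.08 -0.5 ]
-1 jar 30 [-0.1   0.48  1.59 -0.    1.08 -1.02]
-1 jar 60 [-0.1   0.48  1.59 -0.    1.08 -1.55]
-1 jar 90 [-0.1   0.48  1.59 -0.    1.08 -2.07]
```

Run:
```python
from h import *
o=np.array([.466,.2806,.065]); Q=quat(-n,-e1)
ctrl.move_ptp(o+.12*n,Q); print(ctrl.read_time_s(),ctrl.read_eef_pos())
print(ctrl.servo_line(o+.0175*n,velocity=.08,until_force=8))
print((np.array(ctrl.read_eef_pos())-o)@n, ctrl.read_ft_force())
ctrl.grasp(); print("w",ctrl.read_gripper_width(),ctrl.read_gripper_force(),ctrl.read_ft_force(),ctrl.read_time_s())
ctrl.servo_line(o+.09*n,velocity=.08); print("w",ctrl.read_gripper_width(),ctrl.read_ft_force())
p,d=optics.snapshot("top");cv2.imwrite("pics/l.png",cv2.resize(p[200:320,190:350,::-1],(800,600)))
print(ctrl.read_time_s())
```

```text
3.65 [0.4432786  0.335262   0.16903343]
False
0.01803529759427584 [-0.45267426 -0.49971434  0.04089306]
w 0.020146400864784707 58.699169754981995 [-0.76029738  1.17533037  1.43032439] 5.6917
w 0.020501533493377255 [ 0.39835367 -0.03336087 -1.62129672]
6.8
```

View pics/l.png

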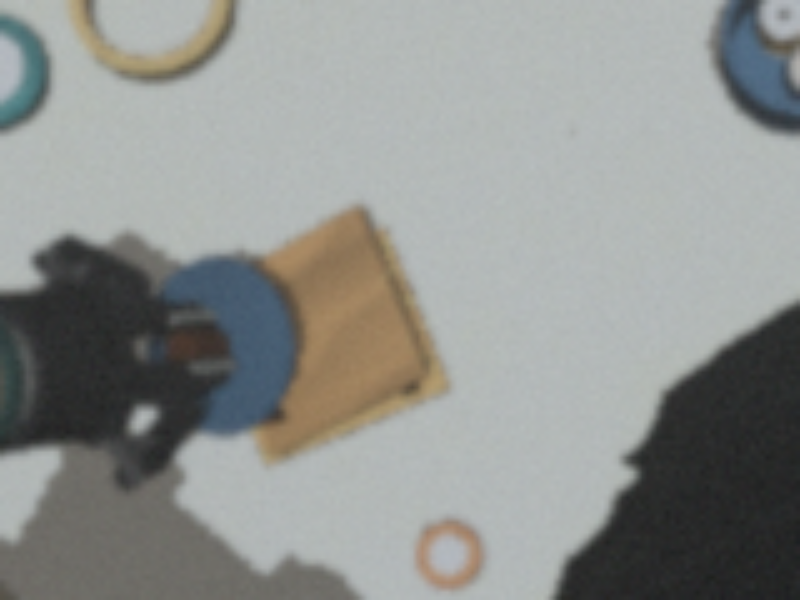

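The top view shows the lid in the gripper, off the rest, with its disc at about (230,345) in the crop. Next I'll raise it, level it above the jar and inspect.

Run:
```python
from h import *
D=np.array([0,0,-1.]); J=np.array([.634,.0052])
x=np.array(ctrl.read_eef_pos()); ctrl.servo_line(x+[0,0,.09],velocity=.12)
ctrl.move_ptp(np.array([*J,.20]),quat(D,-e1)); ctrl.servo_line([*J,.14],velocity=.1); ctrl.hold(.3)
print(ctrl.read_eef_pos(),ctrl.read_gripper_width(),ctrl.read_ft_force(),ctrl.read_wrist_torque(),ctrl.read_time_s())
x=np.array(ctrl.read_eef_pos())
for cam in("scene","top"):
    p,d=optics.snapshot(cam);np.save(f"{cam}p2.npy",p);np.save(f"{cam}d2.npy",d);P=cloud(cam,d)
    pi=p.astype(int);k=(d>0)&(pi[...,2]-pi[...,0]>15)&(np.hypot(P[...,0]-x[0],P[...,1]-x[1])<.06)&(abs(P[...,2]-x[2]+.004)<.012)
    q=P[k];print(cam,len(q))
    if len(q)>30:
        c=np.median(q,0);A=np.c_[q[:,:2]-c[:2],np.ones(len(q))];z=q[:,2]
        for _ in range(5):
            s=np.linalg.lstsq(A,z,rcond=None)[0];g=abs(q[:,2]-np.c_[q[:,:2]-c[:2],np.ones(len(q))]@s)<.003;A=np.c_[q[g][:,:2]-c[:2],np.ones(g.sum())];z=q[g][:,2]
        print("slope",s,g.sum(),"mec",cv2.minEnclosingCircle(q[g][:,:2].astype(np.float32)))
p=np.load("scenep2.npy");cv2.imwrite("pics/s2.png",cv2.resize(p[170:290,300:460,::-1],(800,600)))
```

```text
[0.63432129 0.00511538 0.14064988] 0.02002390907355718 [-0.04743131  0.0937862  -1.38494285] [ 0.02324007  0.01244507 -0.02397096] 10.15
scene 659
slope [0.01239814 0.00746495 0.1357668 ] 570 mec ((0.6327527165412903, 0.004454018548130989), 0.04903477430343628)
top 324
slope [-0.00406022  0.00297196  0.13662152] 227 mec ((0.627393901348114, 0.0031318641267716885), 0.04671264439821243)
```

View pics/s2.png

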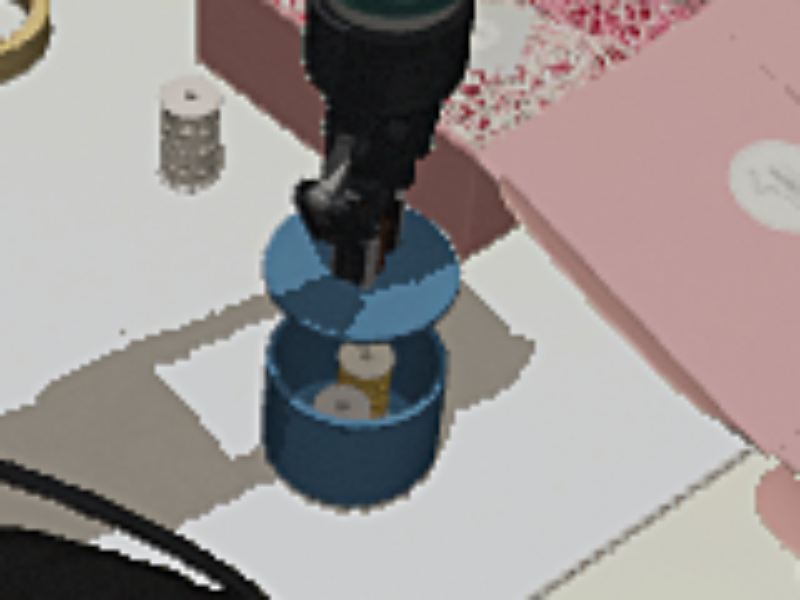

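The scene view shows the lid level at about (360,270) in the crop, directly above the jar. The scene camera puts the lid and jar centres within 0.5 mm of each other, so I'll lower it.

Run:
```python
from h import *
J=[.634,.0052]
ctrl.servo_line([*J,.09],velocity=.06)
print(ctrl.servo_line([*J,.0775],velocity=.015,until_force=3)); print(ctrl.read_eef_pos(),ctrl.read_ft_force(),ctrl.read_time_s())
p,d=optics.snapshot("scene");cv2.imwrite("pics/s3.png",cv2.resize(p[170:290,300:460,::-1],(800,600)))
```

```text
True
[0.63383806 0.00523604 0.07932528] [ 0.17547945 -0.39377689  4.76787075] 11.9083
```

View pics/s3.png

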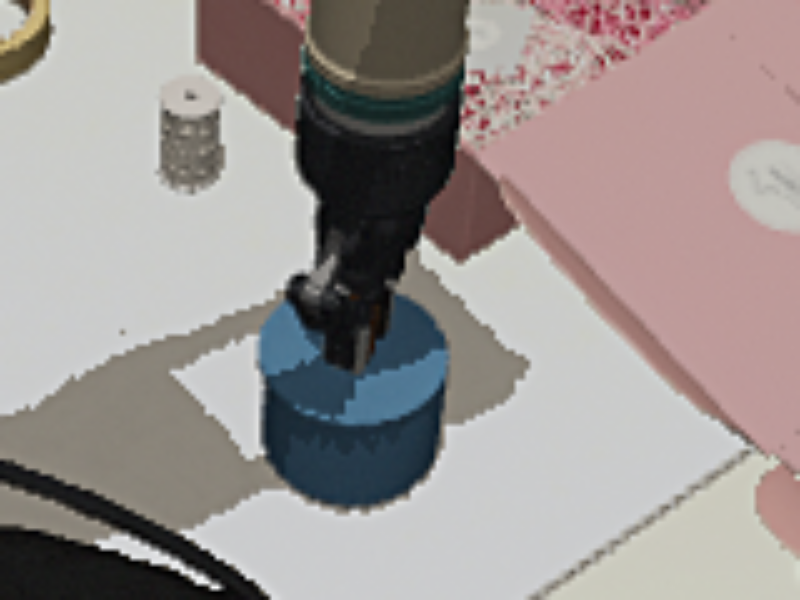

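The lid is seated flush on the jar at about (353,360) in the crop. Contact came at TCP z = 0.079, close to the 0.080 expected. I'll release, retreat and verify.

Run:
```python
from h import *
ctrl.ungrasp(); x=np.array(ctrl.read_eef_pos()); ctrl.servo_line(x+[0,0,.14],velocity=.1)
ctrl.move_ptp([.40,-.05,.25],ctrl.read_tcp_rot()); ctrl.hold(.3)
for cam in("top","scene"):
    p,d=optics.snapshot(cam);P=cloud(cam,d);pi=p.astype(int)
    k=(d>0)&(pi[...,2]-pi[...,0]>15)&(np.hypot(P[...,0]-.634,P[...,1]-.005)<.06)&(abs(P[...,2]-.076)<.01)
    q=P[k];print(cam,len(q))
    if len(q)>30:
        c=np.r_[.634,.005];s=np.linalg.lstsq(np.c_[q[:,:2]-c,np.ones(len(q))],q[:,2],rcond=None)[0];print(s,cv2.minEnclosingCircle(q[:,:2].astype(np.float32)))
    if cam=="scene": cv2.imwrite("pics/s4.png",cv2.resize(p[170:290,300:460,::-1],(800,600)))
print(ctrl.read_time_s(),ctrl.read_ft_force())
```

```text
top 811
[0.00137987 0.00081131 0.07569317] ((0.632085382938385, 0.0064439126290380955), 0.04891533777117729)
scene 783
[-0.00546302  0.00334121  0.07438584] ((0.6315398216247559, 0.006893209181725979), 0.050471898168325424)
15.5167 [-0.16166296 -0.46794874  0.6731038 ]
```

View pics/s4.png

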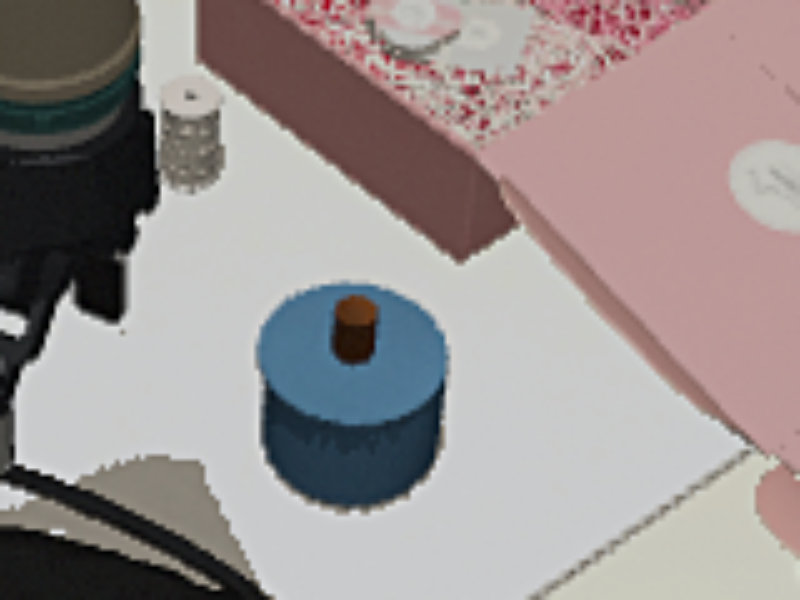

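The lid is seated and level (knob at about (354,330) in the crop), its top at 0.075 m, and the gripper is clear. I'm handing it in.

```bash
python3 -c "
from workcell import ctrl
print(ctrl.finish_job())"
```

```text
the job is handed in; nothing more can be done
None
```

The blue lid is on the blue jar, and the job was handed in at about 15.5 s of the 38 s limit. The last pictures showed it level and fully seated, about 2–3 mm off centre (limit 6 mm). I saw nothing else disturbed, though I did not measure the bystanders, and the hand-in returned no verdict.

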